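Lock the carving board onto its base with the tapered pin

TASK

Take the red-topped tapered steel pin out of its wooden block and drive it down through the hole in the carving board and the hidden hole in the base beneath, so that the taper pulls the two into line, until it is fully home with its flange flat on the board, and let go. Feel your way, for the hidden hole is off to one side: let the pin follow it instead of forcing it against the base (20 newtons at most there, 30 on the board), and do not disturb the salt shaker, the garlic bulb or the tin.

Things in the scene. Friction and masses are not known exactly. Their poses are not given: they have to be found in the camera images.
- pin: tapered locking pin, loose, 160 g; origin at the centre of its tip, z up along it. From the tip: steel cone, diameter 5 mm to 18 mm over 32 mm; parallel 18 mm up to 46 mm; flange of diameter 34 mm from 46 to 51 mm; red square knob 24 x 24 mm (sides along its x and y) from 52 to 88 mm. It starts upright in the pin block, flange resting on the block's top, up to 1 mm of play
- pin_tip (a point): centre of the pin's tip
- pin_shoulder (a point): centre of the underside of the pin's flange, 46 mm above the tip
- pin_knob (a point): point on the pin's axis inside the red knob at which to grip it, 28 mm above the flange's underside (14 mm below the knob's top); take it from above across two opposite flat sides
- holder: the pin block: fixed wooden block 64 x 64 x 52 mm with an upright bore 20 mm in diameter through its middle; origin at the centre of its underside
- base: the docking base: fixed dark wooden deck, 220 x 300 mm outside and 36 mm high with a 12 mm wide rim round it that stands 6 mm above the deck; origin at the centre of its underside, y along its long side
- dock (a point): point on the deck surface (z = 36 mm), 78 mm from the base's centre towards its -y end: axis of a fixed, unyielding eccentric steel bush, hidden by the board. The bush's upright bore (diameter 20 mm, 1.5 mm chamfer, 36 mm deep down to the worktop) is 6 mm off this axis, in a direction that differs each time and is measured nowhere: contact forces tell it
- board: the carving board: pale wood, 168 x 248 x 14 mm with a dark rectangular groove, lying loose on the deck inside the rim, 0.3 to 0.65 kg, free to slide about 14 mm each way; origin at the centre of its underside
- board_hole (a point): centre of the mouth of the board's through hole (20 mm in diameter, 1.5 mm chamfer) in its top face, which is 50 mm above the worktop; it starts up to 4 mm in each direction off the point above the dock
- salt: bystander: salt shaker, 44 mm wide, 90 mm tall; origin at the centre of its underside
- garlic: bystander: garlic bulb, about 56 mm; origin at its underside
- tin: bystander: low round tin, 86 mm wide, 40 mm tall; origin at the centre of its underside

How it is judged (in metres and radians):
On the way, in this order (a step that is already met when the one before it is completed fails the run):
1. the pin is drawn up out of its block (height (world z) of pin_tip above 0.055 m), for 0.1 s.
2. the pin's tip is down in the hole of the board (z of pin_tip in the frame of board_hole below -0.005 m and horizontal distance between pin_tip and board_hole below 0.012 m), for 0.1 s.
At the end, for the whole second after the job is handed in: Pin released, at rest and upright (0.08 rad) through board and base: flange within 2.5 mm of the board's top, axis within 3 mm of the board hole's centre and 10 mm of the dock point, tip more than 29 mm below the deck; board flat (0.03 rad) (z of pin_shoulder in the frame of board_hole below 0.0025 m and horizontal distance between pin_shoulder and board_hole below 0.003 m and z of pin_tip in the frame of dock below -0.029 m and horizontal distance between pin_shoulder and dock below 0.01 m and angle between pin's own z axis and vertical below 0.08 rad and angle between board's own z axis and vertical below 0.03 rad and contact force between the fingers and pin below 0.1 N and linear speed of pin below 0.01 m/s); the robot touches nothing.
It fails at once if the pin presses on the base or its bush with more than 20 N (contact force between pin and base above 20 N).
It fails at once if the pin presses on the board with more than 30 N (contact force between pin and board above 30 N).
It fails at once if the salt shaker is displaced by more than 20 mm (distance of salt from where it was at the start of the episode above 0.02 m).
It fails at once if the garlic bulb is displaced by more than 20 mm (distance of garlic from where it was at the start of the episode above 0.02 m).
It fails at once if the tin is displaced by more than 20 mm (distance of tin from where it was at the start of the episode above 0.02 m).
It also fails if it takes over 51 s, if anything falls off the work surface, if the arm or the gripper's body presses on something with over 40 N, if the wrist force passes 120 N, or if a joint passes its speed limit or range.

ROBOT

A 7-joint arm with a two-finger parallel gripper is mounted at the origin on a cart in front of the work surface, level with it; the furniture and walls round the work are solid. World frame = base frame: x ahead of the robot, y to its left, z up, the work surface at z = 0. Lengths are in mm, angles in rad, forces in N, time in s.
With the tool pointing down it reaches from about 400 to 925 mm from the base axis. Payload 5.6 kg.
Tool frame: the origin (TCP) lies on the centre line of the jaws, within the pads' length; the fingertips stand 25 mm ahead of it and the grasp point (between the pads) lies 6 mm ahead of it (r.nose_length is the distance from the TCP to the fingertips, in mm); z points along the fingers, y is the line along which they close (so a half turn about z gives the same grasp; the last joint's range is limited). The gripper opens to 85 mm and grips with 20 to 120 N. Pads are 22 mm wide; open, the fingers measure 114 mm over their backs; the gripper's body (76 mm by 85 mm) begins 54 mm behind the grasp point. The pads swing forward as they close: fully open they stand 13 mm farther back than shut.
Start: joints at [1.271, 0.468, -0.012, 1.603, 0.006, 1.071, -0.056], TCP at [165.05, -628.702, 256.29] pointing down, gripper open.
Joint ranges: [-2.53, 2.53], [-0.31, 2.02], [-1.57, 1.55], [0.28, 2.44], [-1.29, 4.43], [0.15, 1.84], [-2.92, 2.92]. Speed limits (rad/s): [2.57, 2.57, 3.14, 3.14, 3.14, 3.14, 3.14].

INTERFACE

Orientations are given as a rotation vector (axis times angle).
In Python, from station import read_state, cams, order, r gives the robot as it stands.
- The arm moves only by the shell command python3 -m pendant 'ROWS' [OPENING] [FORCE]. ROWS is a JSON object of lists of equal length, an entry for each row: "xyz": the shift along the tool's x, y, z in cm, a list of three; "roll": the turn about the tool's z in rad. A call has 1 to 20 rows; each row shifts and turns the commanded pose from where the row before left it, along the tool's axes as they then stand; what a row does not reach is not made up. A row lasts 1/8 s, in which the tool goes at most 62.5 mm and 10.7 degrees, less where a joint would pass 70% of its speed; a pose out of reach is approached as far as the arm can. A call with a gripper value outside its range is refused whole. OPENING is the opening in per cent of the stroke, from 0 (shut) to 100 (fully open), set as the call begins (- or left out, the last holds). The fingers move at their own pace and stop on an object; FORCE is the grip in N (left out, the last holds). Time passes only in rows, so rows that do not move let the fingers close. It gives the time, the measured TCP pose, the force, the opening and the grip force at its end, in the units of the state.
- read_state(): the state, without advancing time (a new reading comes with each control period).
- cams.grab_frame(name): name is "scene" or "side" or "wrist"; returns the picture (400x640x3 uint8, red, green, blue); there is no depth.
- cams.camera_params(name): a dict with "fx", "fy", "cx", "cy" (pixels), "distortion" ([k1, k2, p1, p2, k3] as OpenCV has them; the pictures are not rectified), "camera_from_world" (4x4, takes a point from world to camera coordinates); the wrist camera has in their place "T_tool_cam" (4x4, takes a point from camera to tool coordinates, whose origin is the TCP and whose axes are the flange's). Camera axes: x right, y up, looking along -z (the intrinsics and any distortion apply to the point x, -y, -z); pixel columns grow to the right and rows downward; lengths in mm; the calibration is good to about 2 mm. A picture is of the moment at which its call begins: read the wrist's pose just before it. camera_params takes no time and is no camera call.
- order.sign_off(): hands the job in; it is judged then, once.
The state is a dict: "time_s": time; "q": joint angles; "joint_vel": joint speeds; "joint_efforts": joint torques, N m; "position": TCP position; "tool_rot": TCP orientation; "force": force on the tool from outside, world axes, zero at the start; "moment": the same for the moment, N m; "opening": finger opening in mm; "grip_force": force on a finger pad.
Only numpy, scipy, OpenCV 4.12 (cv2) and the standard library are available. Lean on these libraries where they do the work, as an engineer would, in place of code of your own. Each camera call takes 0.05 s, during which the arm holds its last target. There are 200 camera calls.

## Working session

There is one attempt and no reset: what is moved stays moved. The work goes in short steps, Python scripts to look and compute and a shell command to move; the robot and the scene stay as the last step left them, time stands still between calls to the robot, and variables do not carry over. Pictures are saved under pics/ and viewed, at most 10 in all, crops included, and the job is handed in when it is done.

```bash
mkdir -p pics; ls; python3 - <<'E'
from station import read_state,cams,order,r
import cv2,numpy as np
s=read_state();print(s)
for n in("scene","side"):
    im=cams.grab_frame(n);cv2.imwrite(f"pics/{n}0.png",im[:,:,::-1])
    print(n,cams.camera_params(n))
print(cams.camera_params("wrist"))
E
```

```text
pics
{'time_s': 0.0, 'q': array([ 1.27099677,  0.46839048, -0.01158489,  1.60362454,  0.00601882,
        1.07135908, -0.05629848]), 'joint_vel': array([ 6.89082394e-04,  4.94481709e-04,  5.63516341e-04,  1.11902131e-03,
       -1.70240575e-04,  4.92498662e-05,  5.95756029e-04]), 'joint_efforts': array([ 2.13580470e-04, -5.32401288e+01,  2.15912465e-02, -2.51312310e+01,
        1.13618688e-02,  7.80935632e-03, -8.70561053e-06]), 'position': array([ 164.88589015, -628.22004681,  255.3292541 ]), 'tool_rot': array([-3.11405095e+00, -4.01945486e-01,  5.78691546e-04]), 'force': array([ 0.21235285,  0.34745786, -0.06717328]), 'moment': array([ 0.00964666,  0.01839599, -0.00819724]), 'grip_force': 0.0, 'opening': 85.14067236801522}
scene {'fx': 464.3094962063931, 'fy': 464.3094962063931, 'cx': 319.82151784209645, 'cy': 201.2753263088356, 'distortion': array([-0.02912488,  0.        ,  0.        ,  0.        ,  0.        ]), 'camera_from_world': array([[-6.95393009e-01, -7.18393719e-01, -1.84126944e-02,
         2.57316521e+02],
       [ 5.19638855e-01, -5.20369716e-01,  6.77636200e-01,
    
[... 603 characters left out ...]
-01,  6.51317092e-01,  6.57640276e-01,
        -8.47190697e+02],
       [ 0.00000000e+00,  0.00000000e+00,  0.00000000e+00,
         1.00000000e+00]])}
{'fx': 314.10434114321083, 'fy': 314.10434114321083, 'cx': 319.33136916429106, 'cy': 202.38090789484056, 'distortion': array([-0.05501488,  0.        ,  0.        ,  0.        ,  0.        ]), 'T_tool_cam': array([[-2.03440764e-04,  9.55660288e-01,  2.94471345e-01,
         7.56385114e+01],
       [ 9.99999951e-01,  2.64061648e-04, -1.66102668e-04,
        -5.42530885e-01],
       [-2.36496312e-04,  2.94471297e-01, -9.55660295e-01,
        -1.16327717e+02],
       [ 0.00000000e+00,  0.00000000e+00,  0.00000000e+00,
         1.00000000e+00]])}
```

View pics/scene0.png

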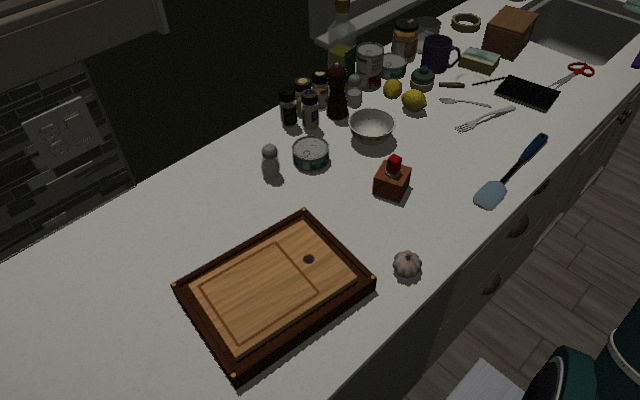

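View pics/side0.png

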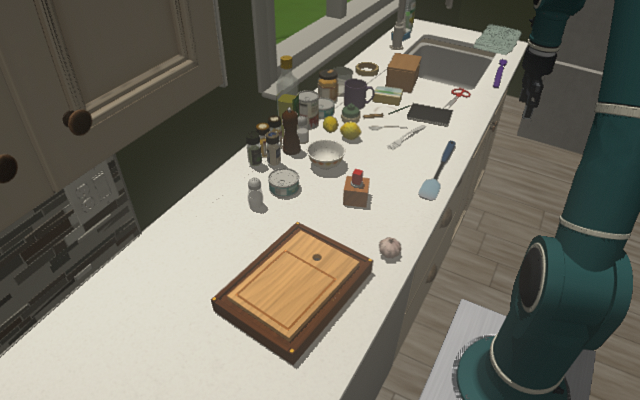

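The scene view shows the board hole at (308,259), the knob top at about (395,158), and the base's gold corners at (305,210), (175,285), (234,375) and (373,278). In the side view the hole is at (317,257) and the knob at (357,174). Next I'll turn these into positions.

```bash
cat > h.py <<'E'
from station import read_state,cams,order,r
import cv2,numpy as np
from scipy.spatial.transform import Rotation as R
F=np.diag([1,-1,-1.])
def cam(n,s=None):
    p=cams.camera_params(n);K=np.array([[p['fx'],0,p['cx']],[0,p['fy'],p['cy']],[0,0,1.]])
    if n=='wrist':
        s=s or read_state();T=np.eye(4);T[:3,:3]=R.from_rotvec(s['tool_rot']).as_matrix();T[:3,3]=s['position']
        M=T@p['T_tool_cam']
    else: M=np.linalg.inv(p['camera_from_world'])
    return K,p['distortion'],M
def at(c,uv,z):
    K,d,M=c
    u=cv2.undistortPoints(np.array([[uv]],float),K,d)[0,0]
    v=M[:3,:3]@F@np.array([u[0],u[1],1]);o=M[:3,3]
    return o+v*(z-o[2])/v[2]
def px(c,P):
    K,d,M=c;W=np.linalg.inv(M);A=F@W[:3,:3]
    return cv2.projectPoints(np.array(P,float).reshape(-1,3),cv2.Rodrigues(A)[0],F@W[:3,3],K,d)[0][:,0]
E
python3 - <<'E'
from h import *
a=cam('scene');b=cam('side')
print('hole',at(a,(308,259),50),at(b,(317,257),50))
print('corners s',[at(a,p,42).round() for p in((305,210),(175,285),(234,375),(373,278))])
print('corners side',[at(b,p,42).round() for p in((298,225),(214,299),(293,354),(371,263))])
# red knob: mask centroid ~ knob centre z=52+6+18
for n,c in(('scene',a),('side',b)):
    im=cams.grab_frame(n).astype(int);m=((im[...,0]>110)&(im[...,1]<60)&(im[...,2]<60)).astype(np.uint8)
    m[:,:300]=0;m[:,450:]=0;m[:130]=0;m[220:]=0
    y,x=np.nonzero(m);print(n,x.mean(),y.mean(),len(x),at(c,(x.mean(),y.mean()),76))
    o=im.astype(np.uint8)[130:290,300:440] if n=='scene' else im.astype(np.uint8)[150:280,280:420]
    cv2.imwrite(f'pics/{n}c.png',cv2.resize(o,None,fx=4,fy=4,interpolation=2)[:,:,::-1])
print('salt',at(a,(270,176),0),'garlic',at(a,(407,276),5),'tin',at(a,(311,160),10),'block',at(a,(391,190),0))
E
```

```text
hole [466.94088127 -65.05980245  50.        ] [469.31546157 -64.35336953  50.        ]
corners s [array([ 564., -147.,   42.]), array([597., 138.,  42.]), array([392., 161.,  42.]), array([ 359., -123.,   42.])]
corners side [array([ 565., -140.,   42.]), array([602., 142.,  42.]), array([390., 169.,  42.]), array([ 358., -115.,   42.])]
scene 391.0 155.0 1 [ 525.97024881 -365.6102975    76.        ]
side 354.5 171.0 2 [ 523.41198251 -365.33310067   76.        ]
salt [ 7.26350842e+02 -1.85328792e+02 -1.13686838e-13] garlic [ 331.76974487 -191.17728648    5.        ] tin [ 690.74068633 -281.92975499   10.        ] block [ 500.93328707 -346.7908872     0.        ]
```

```bash
python3 - <<'E'
from h import *
a=cam('scene');b=cam('side')
print(at(a,(395,157),94),at(b,(357,172),94))
s=read_state();Rm=R.from_rotvec(s['tool_rot']).as_matrix();print(Rm.round(3))
P=(at(a,(395,157),94)+at(b,(357,172),94))/2;P[2]=245
print(Rm.T@(P-s['position']),cams.camera_params('scene')['fx'])
E
```

```text
[ 504.2117785  -349.91931587   94.        ] [ 506.18388505 -342.46256187   94.        ]
[[ 0.967  0.254 -0.   ]
 [ 0.254 -0.967  0.001]
 [-0.    -0.001 -1.   ]]
[ 400.74081042 -186.52620588   10.86067588] 464.3094962063931
```

```bash
python3 -m pendant '{"xyz":[[5,-2.33,0.1],[5,-2.33,0.1],[5,-2.33,0.1],[5,-2.33,0.1],[5,-2.33,0.1],[5,-2.33,0.1],[5,-2.33,0.1],[5,-2.33,0.1],[0,0,0],[0,0,0]],"roll":[0,0,0,0,0,0,0,0,0,0]}' 100 && python3 - <<'E'
from h import *
s=read_state();print(s['position'],s['tool_rot'],s['force'],s['q'])
im=cams.grab_frame('wrist');cv2.imwrite('pics/w1.png',im[:,:,::-1])
E
```

```text
time_s: 1.45
position: [504.1, -347.2, 247.9]
tool_rot: [3.116, 0.402, -0.002]
force: [-0.3, -0.8, -0.3]
opening: 85.1
grip_force: 0.0
[ 504.11120243 -347.16368865  247.93901739] [ 3.11563994e+00  4.02166616e-01 -1.71313976e-03] [-0.34040223 -0.84786552 -0.3087334 ] [ 0.66551161  0.42100195 -0.15391849  1.69998347  0.07415065  1.02704924
 -0.82767146]
```

View pics/w1.png

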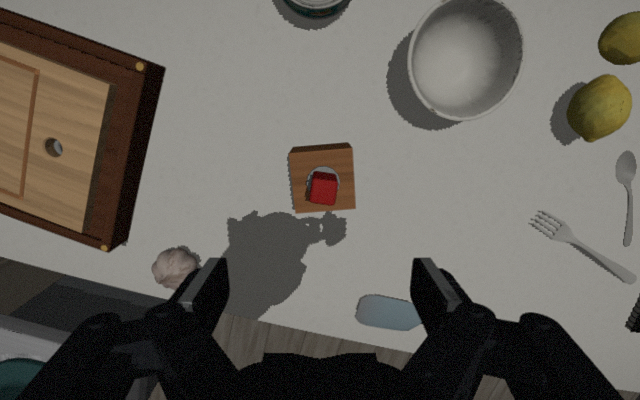

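The wrist view shows the block at (290-355, 145-212), the knob at about (323,188) and the board hole at (54,147). I'll enlarge the knob to get its yaw.

```bash
python3 - <<'E'
from h import *
im=cv2.imread('pics/w1.png')
cv2.imwrite('pics/w1c.png',cv2.resize(im[140:220,280:365],None,fx=7,fy=7,interpolation=2))
E
```

```text
(no output)
```

View pics/w1c.png

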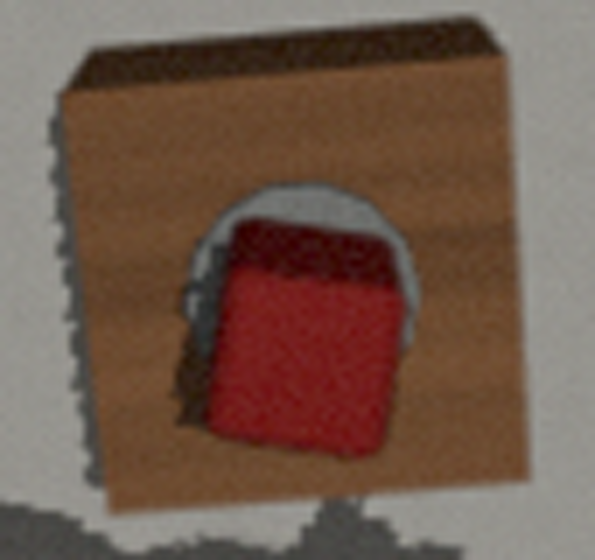

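The crop shows the knob-top corners at (226,265), (405,292), (382,460), (208,432), and the block-top corners at (62,93), (508,57), (528,482), (108,512).

```bash
python3 - <<'E'
from h import *
s=read_state();c=cam('wrist',s)
f=lambda L,z:np.array([at(c,(280+u/7-.43,140+v/7-.43),z) for u,v in L])
for L,z in(([(226,265),(405,292),(382,460),(208,432)],94),([(62,93),(508,57),(528,482),(108,512)],52)):
    P=f(L,z);print(P.mean(0));d=np.roll(P,-1,0)-P;print(np.linalg.norm(d,axis=1),np.degrees(np.arctan2(d[:,1],d[:,0])))
    Rm=R.from_rotvec(s['tool_rot']).as_matrix();print((Rm.T@(P.mean(0)-s['position'])), 'tool angs',np.degrees(np.arctan2((d@Rm)[:,1],(d@Rm)[:,0])))
print('hole',at(c,(54,147),50),c[2][:3,3])
E
```

```text
[ 506.48998083 -350.28712597   94.        ]
[22.81321356 22.38922014 22.73456699 22.07459413] [ -84.17387522 -172.05410981   95.02460004    8.18618501]
[  2.52231432   2.93787599 154.00524242] tool angs [  98.78500649 -173.33473012  -80.4134693     6.42497489]
[ 505.8531643  -350.41920478   52.        ]
[63.39020601 63.45245421 63.13523702 63.11301368] [ -70.79216103 -160.97260738  108.90005524   19.25871746]
[  1.92679444   2.89521939 196.00603428] tool angs [ 85.40330258 175.58375878 -94.28891394  -4.64756625]
hole [471.45508748 -71.60808948  50.        ] [ 576.68373865 -328.32297832  364.2394596 ]
```

```bash
python3 -m pendant '{"xyz":[[0.22,0.29,0],[0,0,5],[0,0,5],[0,0,4],[0,0,0],[0,0,0]],"roll":[0.137,0,0,0,0,0]}' 60 && python3 - <<'E'
from h import *
s=read_state();print(s['position'],s['tool_rot'],s['force'])
im=cams.grab_frame('wrist');cv2.imwrite('pics/w2.png',im[100:,100:540,::-1])
c=cam('wrist',s);P=np.array([506.2,-350.35,94]);print(px(c,P)-[100,100])
print(R.from_rotvec(s['tool_rot']).as_matrix().T@(P-s['position']))
E
```

```text
time_s: 2.25
position: [507.7, -350.6, 109.9]
tool_rot: [3.135, 0.185, 0.002]
force: [0.1, -0.1, -0.1]
opening: 51.2
grip_force: 0.0
[ 507.67946985 -350.59372799  109.85233731] [3.13453304e+00 1.85236398e-01 2.41988051e-03] [ 0.13342095 -0.13788339 -0.07373682]
[[219.65412561 175.2850851 ]]
[-1.46336823 -0.44288528 15.84951857]
```

View pics/w2.png

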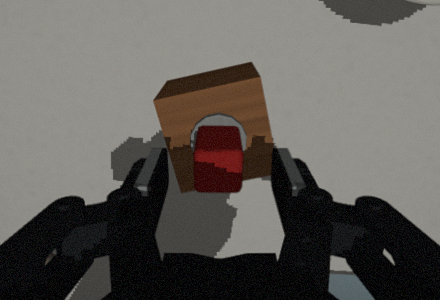

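The knob is at (219,172), centred and square between the fingers at 165 and 275. Going down to grip.

```bash
python3 -m pendant '{"xyz":[[-0.12,0,1.2],[0,0,1.2],[0,0,0]],"roll":[0,0,0]}' && python3 -m pendant '{"xyz":[[0,0,0],[0,0,0],[0,0,0],[0,0,0],[0,0,0]],"roll":[0,0,0,0,0]}' 0 70
```

```text
time_s: 2.68
position: [505.5, -348.7, 83.1]
tool_rot: [-3.135, -0.188, 0.003]
force: [0.0, 1.1, 0.1]
opening: 51.1
grip_force: 0.0
time_s: 3.3
position: [506.6, -349.3, 84.7]
tool_rot: [3.136, 0.188, 0.001]
force: [-0.6, 0.4, 1.9]
opening: 22.8
grip_force: 68.9
```

```bash
python3 -m pendant '{"xyz":[[0,0,-3],[0,0,-4],[0,0,-2],[-0.5,-4.8,0],[-0.5,-4.8,0],[-0.5,-4.8,0],[-0.5,-4.8,0],[-0.5,-4.8,0],[-0.5,-4.8,0],[0,0,0],[0,0,0],[0,0,0]],"roll":[0,0,0,0,0,0,0,0,0,0,0,0]}' && python3 - <<'E'
from h import *
s=read_state();print(s['position'],s['tool_rot'],s['force'],s['moment'])
im=cams.grab_frame('wrist');cv2.imwrite('pics/w3.png',cv2.resize(im[80:380,170:470,::-1],None,fx=2,fy=2,interpolation=2))
c=cam('wrist',s);T=R.from_rotvec(s['tool_rot']).as_matrix()
tip=s['position']+T@[0,0,80];print('tip',tip,(px(c,tip)-[170,80])*2,'hole',(px(c,[469,-67,50])-[170,80])*2)
E
```

```text
time_s: 4.8
position: [442.2, -68.1, 174.1]
tool_rot: [3.136, 0.185, -0.001]
force: [0.5, -0.5, -1.6]
opening: 23.1
grip_force: 72.3
[442.16840073 -68.10030802 174.05181285] [ 3.13588391e+00  1.84511206e-01 -5.36665478e-04] [ 0.54902719 -0.46838517 -1.63363377] [-0.00965615 -0.00277875  0.04857761]
tip [442.1424534  -68.1246895   94.05182077] [[300.39130437 287.85896014]] hole [[305.30507253 182.51292441]]
```

View pics/w3.png

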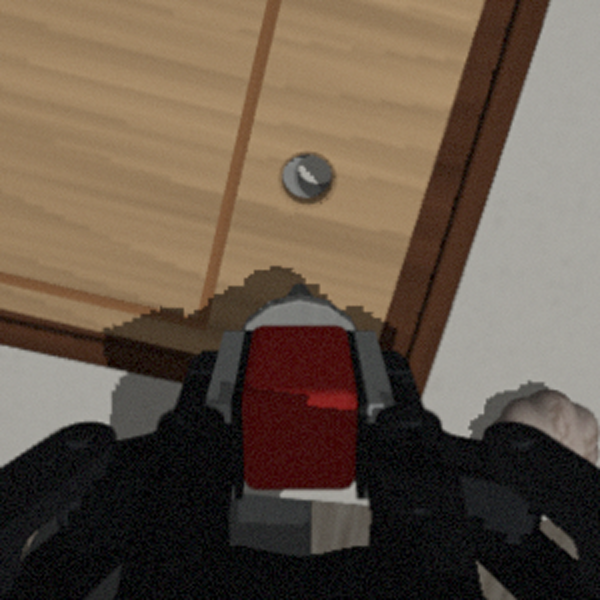

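The hole is at (308,177) and the pin tip just shows at (300,288), as predicted.

```bash
python3 - <<'E'
from h import *
s=read_state();c=cam('wrist',s);h=at(c,(170+308/2,80+177/2),50)
print(h,R.from_rotvec(s['tool_rot']).as_matrix().T@(h-s['position']))
print([at(c,(170+u/2,80+v/2),50) for u,v in((282,177),(335,177),(308,152),(308,203))])
im=cv2.imread('pics/w3.png');cv2.imwrite('pics/w3c.png',cv2.resize(im[140:215,265:350],None,fx=6,fy=6,interpolation=2))
E
```

```text
[471.27980266 -67.72947776  50.        ] [ 28.99069785   3.06009392 124.05310961]
[array([470.10115533, -57.71669328,  50.        ]), array([472.50937727, -78.12931691,  50.        ]), array([480.93083756, -66.55096176,  50.        ]), array([461.01084796, -68.98413694,  50.        ])]
```

View pics/w3c.png

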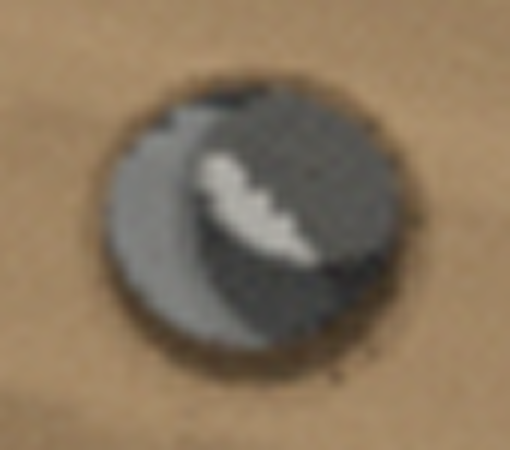

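```bash
python3 - <<'E'
from h import *
from scipy.optimize import least_squares
s=read_state();c=cam('wrist',s)
f=lambda L,z:np.array([at(c,(170+(265+u/6)/2,80+(140+v/6)/2),z)[:2] for u,v in L])
m=f([(105,220),(400,200),(290,78),(240,378),(145,325),(360,115),(150,135)],50)
e=f([(210,130),(193,190),(205,265),(235,315),(265,345)],36)
fit=lambda P,r0:least_squares(lambda p:np.hypot(*(P-p[:2]).T)-(p[2] if r0 is None else r0),np.r_[P.mean(0)+[-1,-6],12]).x
print(m,fit(m,None));print(e)
for r0 in(None,10,11.5):print(r0,fit(e,r0))
T=R.from_rotvec(s['tool_rot']).as_matrix();print(T.round(3))
E
```

```text
[[470.25404209 -57.89487072]
 [473.78451816 -76.65528465]
 [480.7888238  -68.62938063]
 [460.87303059 -67.81481162]
 [463.66608439 -61.24406013]
 [478.95371371 -73.38077648]
 [476.09197282 -60.15638821]] [470.76640273 -67.79078245   9.72915283]
[[474.5155263  -64.25748485]
 [470.28530572 -63.59076889]
 [465.21116288 -65.01443578]
 [461.97380548 -67.47759418]
 [460.11660283 -69.7875173 ]]
None [470.80436686 -75.93255623  12.28496593]
10 [469.85138234 -73.48590628  12.        ]
11.5 [470.48244102 -75.10449448  12.        ]
[[ 0.993  0.117 -0.   ]
 [ 0.117 -0.993 -0.   ]
 [-0.     0.    -1.   ]]
```

```bash
python3 -m pendant '{"xyz":[[2.83,0.43,0],[0,0,2.5],[0,0,1.5],[0,0,0],[0,0,0]],"roll":[0,0,0,0,0]}' && python3 - <<'E'
from h import *
print(read_state()['force'],read_state()['moment'])
E
python3 -m pendant '{"xyz":[[0,0,0.5],[0,0,0.5],[0,0,0],[0,0,0]],"roll":[0,0,0,0]}'
```

```text
time_s: 5.48
position: [470.9, -68.0, 134.6]
tool_rot: [3.136, 0.187, 0.001]
force: [-0.6, -0.1, -2.1]
opening: 22.9
grip_force: 72.3
[-0.62515305 -0.14050125 -2.07116313] [-0.02197478  0.00079825  0.04015928]
time_s: 5.98
position: [470.7, -67.7, 124.3]
tool_rot: [3.136, 0.188, -0.0]
force: [1.0, -0.6, -1.9]
opening: 22.6
grip_force: 72.3
```

```bash
python3 -m pendant '{"xyz":[[0,0,0.3],[0,0,0.2],[0,0,0],[0,0,0]],"roll":[0,0,0,0]}' ; python3 -m pendant '{"xyz":[[0,0.2,0],[0,0.2,0],[0,0.2,0],[0,0,0],[0,0,0]],"roll":[0,0,0,0,0]}'
```

```text
time_s: 6.48
position: [470.7, -67.8, 119.2]
tool_rot: [3.136, 0.188, -0.0]
force: [0.1, -0.7, -1.8]
opening: 23.6
grip_force: 72.3
time_s: 7.1
position: [471.4, -73.7, 119.3]
tool_rot: [3.136, 0.188, 0.0]
force: [-0.0, -0.6, -1.5]
opening: 23.1
grip_force: 72.3
```

```bash
python3 -m pendant '{"xyz":[[-0.07,0,0.2],[0,0,0.15],[0,0,0],[0,0,0]],"roll":[0,0,0,0]}' ; python3 -m pendant '{"xyz":[[0,0,0.15],[0,0,0.15],[0,0,0],[0,0,0]],"roll":[0,0,0,0]}'
```

```text
time_s: 7.6
position: [470.8, -73.5, 115.7]
tool_rot: [-3.136, -0.188, -0.0]
force: [1.0, 3.2, -2.1]
opening: 23.2
grip_force: 72.2
time_s: 8.1
position: [470.8, -73.8, 112.7]
tool_rot: [3.136, 0.188, 0.0]
force: [-0.0, 3.6, 0.5]
opening: 22.9
grip_force: 72.8
```

```bash
python3 -m pendant '{"xyz":[[0,0,0.15],[0,0,0.15],[0,0,0],[0,0,0]],"roll":[0,0,0,0]}' ; python3 -m pendant '{"xyz":[[0,0,0.15],[0,0,0.15],[0,0,0],[0,0,0]],"roll":[0,0,0,0]}'
```

```text
time_s: 8.6
position: [470.7, -74.0, 109.7]
tool_rot: [3.136, 0.188, -0.0]
force: [0.0, 3.1, 0.4]
opening: 23.2
grip_force: 72.7
time_s: 9.1
position: [470.6, -74.1, 106.6]
tool_rot: [3.136, 0.188, -0.0]
force: [0.3, 3.7, -0.2]
opening: 23.1
grip_force: 72.5
```

```bash
python3 -m pendant '{"xyz":[[0,0,0.15],[0,0,0.15],[0,0,0],[0,0,0]],"roll":[0,0,0,0]}' ; python3 -m pendant '{"xyz":[[0,0,0.15],[0,0,0.15],[0,0,0],[0,0,0]],"roll":[0,0,0,0]}'; python3 -m pendant '{"xyz":[[0,0,0.15],[0,0,0.15],[0,0,0],[0,0,0]],"roll":[0,0,0,0]}'
```

```text
time_s: 9.6
position: [470.7, -74.1, 103.6]
tool_rot: [3.136, 0.188, -0.0]
force: [0.4, 3.2, -0.9]
opening: 23.0
grip_force: 72.5
time_s: 10.1
position: [470.7, -74.0, 100.6]
tool_rot: [3.136, 0.188, -0.0]
force: [0.7, 3.5, -0.9]
opening: 23.5
grip_force: 72.5
time_s: 10.6
position: [470.7, -74.0, 97.6]
tool_rot: [3.136, 0.188, -0.0]
force: [0.7, 2.9, -0.7]
opening: 23.0
grip_force: 72.4
```

```bash
python3 -m pendant '{"xyz":[[0,0,0.1],[0,0,0.1],[0,0,0],[0,0,0]],"roll":[0,0,0,0]}' ; python3 -m pendant '{"xyz":[[0,0,0.1],[0,0,0.1],[0,0,0],[0,0,0]],"roll":[0,0,0,0]}'; python3 -m pendant '{"xyz":[[0,0,0.1],[0,0,0.1],[0,0,0],[0,0,0]],"roll":[0,0,0,0]}'
```

```text
time_s: 11.1
position: [470.6, -74.1, 95.6]
tool_rot: [3.136, 0.188, -0.0]
force: [0.3, 2.5, -0.8]
opening: 23.2
grip_force: 72.3
time_s: 11.6
position: [470.6, -74.0, 93.7]
tool_rot: [3.136, 0.188, -0.0]
force: [-0.4, 1.1, -1.8]
opening: 23.3
grip_force: 72.3
time_s: 12.1
position: [470.7, -73.9, 91.7]
tool_rot: [3.136, 0.188, -0.0]
force: [-0.2, 0.9, -1.7]
opening: 22.9
grip_force: 72.3
```

```bash
python3 -m pendant '{"xyz":[[0,0,0.1],[0,0,0.05],[0,0,0],[0,0,0]],"roll":[0,0,0,0]}' ; python3 -m pendant '{"xyz":[[0,0,0.1],[0,0,0],[0,0,0]],"roll":[0,0,0]}'; python3 -m pendant '{"xyz":[[0,0,0.1],[0,0,0],[0,0,0]],"roll":[0,0,0]}'
```

```text
time_s: 12.6
position: [470.7, -73.9, 90.2]
tool_rot: [3.136, 0.188, -0.0]
force: [-0.9, 1.5, -1.3]
opening: 23.1
grip_force: 72.3
time_s: 12.98
position: [470.7, -73.9, 89.2]
tool_rot: [3.136, 0.188, -0.0]
force: [0.5, 1.3, -2.9]
opening: 23.3
grip_force: 72.3
time_s: 13.35
position: [470.7, -73.8, 88.2]
tool_rot: [3.136, 0.188, -0.0]
force: [-1.2, 0.3, -2.5]
opening: 23.4
grip_force: 72.3
```

```bash
python3 -m pendant '{"xyz":[[0,0,0.07],[0,0,0],[0,0,0]],"roll":[0,0,0]}' ; python3 -m pendant '{"xyz":[[0,0,0.07],[0,0,0],[0,0,0]],"roll":[0,0,0]}'
```

```text
time_s: 13.72
position: [470.7, -73.8, 87.5]
tool_rot: [3.136, 0.188, -0.0]
force: [0.6, 1.0, -1.0]
opening: 22.8
grip_force: 72.3
time_s: 14.1
position: [470.8, -73.9, 86.8]
tool_rot: [3.136, 0.188, 0.0]
force: [-0.9, 2.5, -1.1]
opening: 23.0
grip_force: 72.3
```

```bash
python3 -m pendant '{"xyz":[[0,0,0.06],[0,0,0],[0,0,0]],"roll":[0,0,0]}'
```

```text
time_s: 14.48
position: [470.7, -73.8, 86.3]
tool_rot: [3.136, 0.188, 0.0]
force: [-0.5, 0.4, -1.5]
opening: 23.1
grip_force: 72.3
```

```bash
python3 -m pendant '{"xyz":[[0,0,0.06],[0,0,0],[0,0,0]],"roll":[0,0,0]}'; python3 -m pendant '{"xyz":[[0,0,0.05],[0,0,0],[0,0,0]],"roll":[0,0,0]}'
```

```text
time_s: 14.85
position: [470.7, -73.8, 85.6]
tool_rot: [3.136, 0.188, -0.0]
force: [0.3, 1.3, -0.9]
opening: 23.3
grip_force: 72.3
time_s: 15.22
position: [470.8, -73.8, 85.2]
tool_rot: [3.136, 0.188, 0.0]
force: [-0.2, 1.9, -1.2]
opening: 23.3
grip_force: 72.3
```

```bash
python3 -m pendant '{"xyz":[[0,0,0.05],[0,0,0],[0,0,0]],"roll":[0,0,0]}'
```

```text
time_s: 15.6
position: [470.7, -73.8, 84.6]
tool_rot: [3.136, 0.188, -0.0]
force: [-0.1, 1.0, -1.4]
opening: 23.4
grip_force: 72.3
```

```bash
python3 -m pendant '{"xyz":[[0,0,0.05],[0,0,0],[0,0,0]],"roll":[0,0,0]}'; python3 -m pendant '{"xyz":[[0,0,0.04],[0,0,0],[0,0,0]],"roll":[0,0,0]}'
```

```text
time_s: 15.98
position: [470.7, -73.8, 84.1]
tool_rot: [3.136, 0.188, -0.0]
force: [-0.6, 1.5, -1.2]
opening: 23.5
grip_force: 72.3
time_s: 16.35
position: [470.7, -73.8, 83.7]
tool_rot: [3.136, 0.188, -0.0]
force: [0.5, 0.7, -1.3]
opening: 23.2
grip_force: 72.3
```

```bash
python3 -m pendant '{"xyz":[[0,0,0.04],[0,0,0],[0,0,0]],"roll":[0,0,0]}'
```

```text
time_s: 16.73
position: [470.7, -73.8, 83.4]
tool_rot: [3.136, 0.188, -0.0]
force: [-1.2, 2.2, -1.4]
opening: 23.0
grip_force: 72.3
```

```bash
python3 -m pendant '{"xyz":[[0,0,0.04],[0,0,0],[0,0,0]],"roll":[0,0,0]}'; python3 -m pendant '{"xyz":[[0,0,0.04],[0,0,0],[0,0,0]],"roll":[0,0,0]}'
```

```text
time_s: 17.1
position: [470.7, -73.8, 82.9]
tool_rot: [3.136, 0.188, -0.0]
force: [-0.4, 1.2, -0.4]
opening: 23.3
grip_force: 72.3
time_s: 17.48
position: [470.7, -73.8, 82.6]
tool_rot: [3.136, 0.188, -0.0]
force: [-0.3, 0.9, -0.2]
opening: 23.4
grip_force: 72.6
```

```bash
python3 -m pendant '{"xyz":[[0,0,0.04],[0,0,0],[0,0,0]],"roll":[0,0,0]}'
```

```text
time_s: 17.85
position: [470.8, -73.8, 82.6]
tool_rot: [3.136, 0.188, 0.0]
force: [-1.8, 1.1, 4.8]
opening: 23.0
grip_force: 73.4
```

```bash
python3 - <<'E'
from h import *
a=cam('scene');b=cam('side');o=[]
for n,c in(('scene',a),('side',b)):
    im=cams.grab_frame(n);u,v=px(c,[471,-74,60])[0].astype(int);print(u,v)
    o.append(cv2.resize(im[v-25:v+25,u-35:u+35,::-1],(400,286),interpolation=2))
w=cams.grab_frame('wrist')[180:280,250:390,::-1];o.append(cv2.resize(w,(400,286),interpolation=2))
cv2.imwrite('pics/f.png',np.vstack([np.hstack(o[:2]),np.hstack([o[2],o[2]*0])]))
E
```

```text
309 251
318 250
```

View pics/f.png

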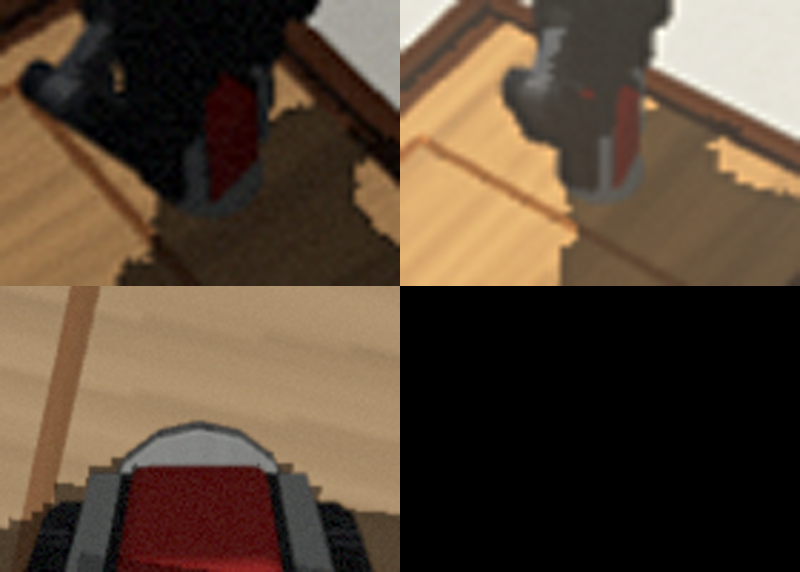

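All three views show the flange sitting on the board, and the height agrees: TCP down about 2 mm from the grip height, as the block top is 52 mm and the board 50 mm. Releasing.

```bash
python3 -m pendant '{"xyz":[[0,0,0],[0,0,0],[0,0,0],[0,0,0]],"roll":[0,0,0,0]}' 60 && python3 -m pendant '{"xyz":[[0,0,-1],[0,0,-3],[0,0,-5],[0,0,-5],[0,0,0],[0,0,0],[0,0,0]],"roll":[0,0,0,0,0,0,0]}' && python3 - <<'E'
from h import *
s=read_state();c=cam('wrist',s);print(s['time_s'],s['force'])
im=cams.grab_frame('wrist');cv2.imwrite('pics/e.png',cv2.resize(im[100:300,220:420,::-1],None,fx=3,fy=3,interpolation=2))
print((px(c,[[470.7,-73.8,92],[470.7,-73.8,55]])-[220,100])*3)
E
```

```text
time_s: 18.5
position: [470.8, -73.9, 82.1]
tool_rot: [3.136, 0.188, 0.0]
force: [0.6, 0.8, -0.9]
opening: 51.5
grip_force: 0.0
time_s: 19.38
position: [469.8, -73.7, 221.0]
tool_rot: [-3.135, -0.188, 0.004]
force: [-0.5, -0.8, 0.3]
opening: 51.2
grip_force: 0.0
19.375 [-0.49977646 -0.77225137  0.29688847]
[[301.02963354 302.81433556]
 [300.71653761 267.84359462]]
```

View pics/e.png

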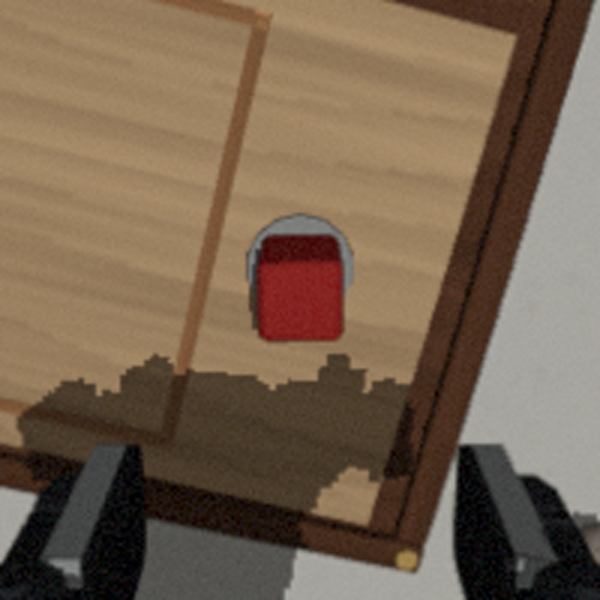

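The knob top is centred at (300,300) against a predicted (301,303), and the flange at (300,267) against (301,268). So the pin is upright and seated, and the fingers are clear of it. Handing in.

```bash
python3 -c "
from station import order
print(order.sign_off())"
```

```text
the job is handed in; nothing more can be done
None
```

The pin is through the board and base with its flange flat on the board, released and upright; I handed the job in at about 19.4 s, and no verdict came back.

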